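# Snug the adjustable wrench on the cam lock nut and tighten it

## Robot

A 6-joint arm with a two-finger parallel gripper is mounted at the origin on the work surface. World frame = base frame: x ahead of the robot, y to its left, z up, the work surface at z = 0. Lengths are in mm, angles in rad, forces in N, time in s.
With the tool pointing down it reaches from about 350 to 975 mm from the base axis. Payload 7.1 kg.
Tool frame: the origin (TCP) lies at the very end of the fingers, on their centre line; the grasp point (between the pads) lies 19 mm behind it; z points along the fingers, y is the direction in which the jaws open and shut (so a half turn about z gives the same grasp; the last joint's range is limited). The gripper opens to 88 mm and grips with 3 to 60 N. Pads are 20 mm wide; open, the fingers measure 115 mm over their backs; the gripper's body (75 mm by 178 mm) begins 61 mm behind the grasp point.
Start: joints at [1.24, 0.423, 1.63, -0, 1.089, -0.019], TCP at [191.701, 594.858, 222.675] pointing down, gripper open.
Joint ranges: [-3, 3], [-0.9, 2.11], [0.09, 2.58], [-1.31, 4.45], [0.11, 2.69], [-2.54, 2.54]. Speed limits (rad/s): [2.39, 2.39, 3.01, 3.14, 3.14, 3.14].

## Interface

Orientations are given as a rotation vector (axis times angle).
In Python, from workcell import readout, imaging, close_job gives the robot as it stands.
- The arm moves only by the tool carry_out, never from a script. Its argument "rows" is a list of rows, each a list of 3 entries, a list of its own where there are three numbers: the shift along the tool's x, y, z in m, then the turn, a rotation vector about the tool's x, y, z in rad, then the closure, from 0 (fully open) to 1 (shut). In form: [[[dx, dy, dz], [wx, wy, wz], hand], ...]. A call has 1 to 12 rows; each row shifts and turns the commanded pose from where the row before left it, along the tool's axes as they then stand; what a row does not reach is not made up. A row lasts 1/12 s, in which the tool goes at most 41.7 mm and 7.16 degrees, less where a joint would pass 70% of its speed; a pose out of reach is approached as far as the arm can. A call with a gripper value outside its range is refused whole. The fingers move at their own pace and stop on an object; the grip force is fixed at half the most. Time passes only in rows, so rows that do not move let the fingers close. It gives the time, the measured TCP pose, the force and the opening at its end, in the units of the state.
- readout.get_obs(): the state, without advancing time (a new reading comes with each control period).
- imaging.get_image(name): name is "side" or "top" or "wrist"; returns the picture (384x512x3 uint8, red, green, blue); there is no depth.
- imaging.camera_params(name): a dict with "fx", "fy", "cx", "cy" (pixels), "k1" (the pictures are not rectified: a ray, as slopes to the right and down, at radius r is drawn at 1 + k1 r^2 times it, then the intrinsics apply), "rvec" (rotation vector, rad) and "tvec" (3), from world to camera coordinates, as OpenCV has them; the wrist camera has in their place "T_tool_cam" (4x4, takes a point from camera to tool coordinates, whose origin is the TCP and whose axes are the flange's). Camera axes: x right, y down, z forward; pixel columns grow to the right and rows downward; lengths in mm; the calibration is good to about 2 mm. A picture is of the moment at which its call begins: read the wrist's pose just before it. camera_params takes no time and is no camera call.
- close_job(): hands the job in, once; it reports no verdict.
The state is a dict: "t": time; "qpos": joint angles; "qvel": joint speeds; "joint_torque": joint torques, N m; "ee_pos": TCP position; "orientation": TCP orientation; "ft_force": force on the tool from outside, world axes, zero at the start; "moment": the same for the moment, N m; "width": finger opening in mm.
Only numpy, scipy, OpenCV 4.12 (cv2) and the standard library are available. Lean on these libraries where they do the work, as an engineer would, in place of code of your own. Each camera call takes 0.05 s, during which the arm holds its last target.

## Task

The adjustable wrench lies with its jaws slack around the nut of the cam lock in the cupboard door. Roll the wrench's thumbwheel lightly with a fingertip, in as many strokes as it takes and without forcing it, until the jaws are snug on the nut with no play left; then swing the handle to tighten the nut clockwise by an eighth of a turn (45 degrees). Leave the wrench lying snug on the nut, and do not push the small parts and tools around it about.

Things in the scene. Friction and masses are not known exactly. Their poses are not given: they have to be found in the camera images.
- door: cream cupboard door lying face down, fixed on two battens, 300 mm (its x) by 380 mm (its y) and 20 mm thick. Origin: centre of its underside, 6 to 18 mm above the bench; z up. The cam lock sits at x 0, y -130 mm; two steel hinge arms stick out at the opposite edge.
- nut: brass hex nut of the cam lock, 30 mm across flats, 34.6 mm across corners, 10 mm high, on a barrel 22 mm in diameter that ends 15 mm above the door's face. Origin: on its axis at the door's face; x to a corner, y to a flat, z up. It turns only about z, in place; clockwise seen from above tightens. Finger tight: 0.2 N m turns it.
- nut_corner (a point): the top of the nut's corner on its +x side, 17.3 mm from the axis (the six corners look alike); turning the nut by 45 degrees moves it 13.2 mm.
- wrench: steel adjustable wrench, 235 mm long, 0.4 to 0.6 kg, loose, flat on the door. Origin: underside, root of the fixed jaw's gripping face (y 0). x: out of the mouth, y: towards the movable jaw, z up. Head 14 mm thick, jaws x 0 to 36 mm, open 34 to 37 mm at the start. Handle 22 mm wide, bottom 2 and top 13 mm above the door, runs from the head along (x, y) = (-0.924, 0.383) to its end at (-171, 63) mm.
- knurl: knurled thumbwheel in the wrench's head, 17 mm in diameter, 14 mm wide. Origin: its centre, (-23.5, 10, 9.4) mm in the wrench's frame; its top is 17.9 mm above the door, proud of all within 40 mm. Dragging its top towards the mouth (wrench +x) closes the jaws 0.094 mm per mm. Free, it takes 2 N of drag and stays put; snug, it goes stiff. Press 5 to 7 N (friction 0.6: slips when snug); more forces it.
- handle_grip (a point): top middle of the handle, where to take it: 22 mm wide there, 142 mm from the middle of the mouth.
- cam: the lock's cam, a loose steel strip 58 by 18 by 4 mm with a bent-up end 10 mm high, on the door. Origin: underside.
- screwdriver: black-handled screwdriver, 190 mm long, 26 mm thick, loose on the bench. Origin: underside of the middle, x to the tip.
- pin_tray: grey tray of lock pins, 120 by 90 by 30 mm, loose on the bench. Origin: underside centre.
- rim_cylinder: brass lock cylinder standing on its flange, 36 mm in diameter, 36 mm high, loose on the bench. Origin: underside centre.
There are look-alikes about, which are no part of the job. Of the things shaped like the wrench, the steel one is meant.

How it is judged:
By the outcome, as a careful person would: the job done as asked, in the order asked, and still so for the second after the job is handed in, with the robot touching nothing.
It also fails if it takes over 72 s, if anything falls off the work surface, if the arm or the gripper's body presses on something with over 40 N, if the wrist force passes 120 N, or if a joint passes its speed limit or range.

## Working session

There is one attempt and no reset: what is moved stays moved. The work goes in short steps, Python scripts to look and compute and a tool call to move; the robot and the scene stay as the last step left them, time stands still between calls to the robot, and variables do not carry over. Pictures are saved under pics/ and viewed, and the job is handed in when it is done.

Besides the shell and the picture viewer there is one more tool, called after ">>>" by a JSON object that holds its "name" and its "arguments". carry_out: Moves the arm, as the interface text tells. Its arguments: {"type":"object","properties":{"rows":{"type":"array","items":{"type":"array"}}},"required":["rows"]}

```bash
ls; mkdir -p pics; python3 - <<'E'
from workcell import readout, imaging
import cv2
o=readout.get_obs();print(o)
for n in ["top","side","wrist"]:
    im=imaging.get_image(n);cv2.imwrite(f"pics/{n}0.png",im[:,:,::-1]);print(n,imaging.camera_params(n))
E
```

```text
pics
{'t': 0.0, 'qpos': array([ 1.23999212e+00,  4.23843862e-01,  1.63071283e+00,  3.08282768e-06,
        1.08858774e+00, -1.89973715e-02]), 'qvel': array([-2.10119434e-03,  1.38244516e-03,  8.01712959e-04,  7.43609687e-05,
        1.74281334e-04,  2.15450697e-04]), 'joint_torque': array([-2.02712508e-03, -5.44634593e+01, -2.73660618e+01,  6.42580655e-02,
        2.28492566e-02, -1.17110781e-04]), 'ee_pos': array([191.52480974, 594.33261916, 221.89084014]), 'orientation': array([-4.87763067e-01, -3.10321968e+00,  2.39938525e-03]), 'ft_force': array([ 0.40755739, -0.91086181, -0.0577708 ]), 'moment': array([0.03564246, 0.01213014, 0.00257806]), 'width': 87.66887985440796}
top {'fx': 394.1755401409401, 'fy': 394.1755401409401, 'cx': 255.59985787963492, 'cy': 185.08921956526714, 'k1': -0.12875837710852062, 'rvec': array([ 2.10585161, -2.16061004,  0.19793269]), 'tvec': array([ 46.22979432, 516.5962545 , 991.42763144])}
side {'fx': 414.5127441560747, 'fy': 414.5127441560747, 'cx': 259.58884373177125, 'cy': 189.1915707828591, 'k1': -0.11585046186842005, 'rvec': array([ 2.14887366, -0.82122872,  0.39294564]), 'tvec': array([-345.06717871,  295.35820167,  796.94848576])}
wrist {'fx': 265.51883494226644, 'fy': 265.51883494226644, 'cx': 252.540903461145, 'cy': 190.7910630328081, 'k1': -0.0016346979267315971, 'T_tool_cam': array([[ 1.44663709e-04, -9.54451452e-01, -2.98366225e-01,
         8.25300183e+01],
       [ 9.99999584e-01, -1.30640417e-04,  9.02761644e-04,
         1.20393003e+00],
       [-9.00620851e-04, -2.98366232e-01,  9.54451036e-01,
        -1.62696796e+02],
       [ 0.00000000e+00,  0.00000000e+00,  0.00000000e+00,
         1.00000000e+00]])}
```

View pics/top0.png

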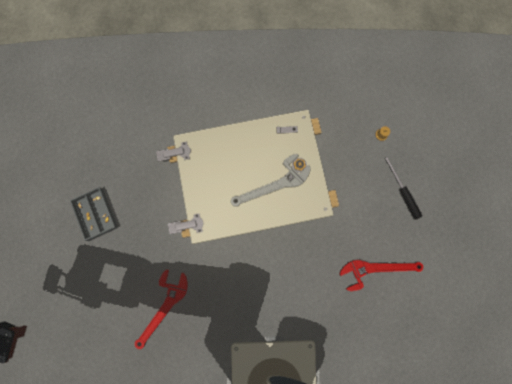

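View pics/side0.png

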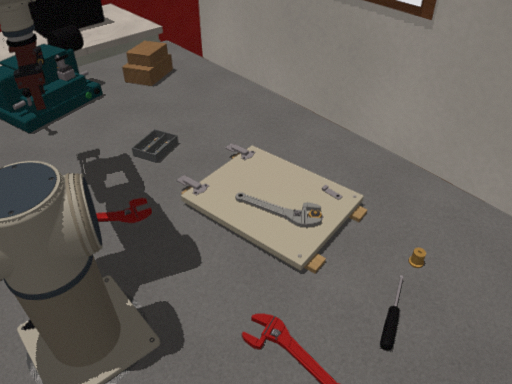

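View pics/wrist0.png

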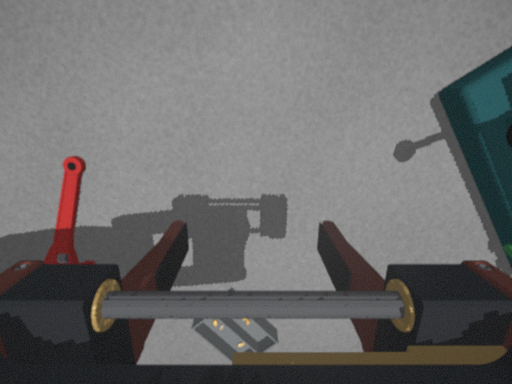

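```bash
cat > h.py <<'E'
import numpy as np, cv2
from scipy.spatial.transform import Rotation as R
from workcell import readout, imaging
def undist(P,px):
    x=(px[0]-P['cx'])/P['fx'];y=(px[1]-P['cy'])/P['fy']
    rd=np.hypot(x,y);r=rd
    for _ in range(20): r=rd/(1+P['k1']*r*r)
    s=r/rd if rd>0 else 1
    return np.array([x*s,y*s,1.])
def pose(name,P,obs=None):
    if name=='wrist':
        o=obs or readout.get_obs();Rt=R.from_rotvec(o['orientation']).as_matrix();T=P['T_tool_cam']
        return Rt@T[:3,:3], Rt@T[:3,3]+o['ee_pos']
    Rc=R.from_rotvec(P['rvec']).as_matrix();return Rc.T,-Rc.T@P['tvec']
def ray(name,px,obs=None):
    P=imaging.camera_params(name);A,c=pose(name,P,obs);d=A@undist(P,px);return c,d/np.linalg.norm(d)
def onplane(name,px,z,obs=None):
    c,d=ray(name,px,obs);return c+d*(z-c[2])/d[2]
def tri(rays):
    M=np.zeros((3,3));b=np.zeros(3)
    for c,d in rays:
        Q=np.eye(3)-np.outer(d,d);M+=Q;b+=Q@c
    p=np.linalg.solve(M,b);return p,[np.linalg.norm((np.eye(3)-np.outer(d,d))@(p-c)) for c,d in rays]
def proj(name,X,obs=None):
    P=imaging.camera_params(name);A,c=pose(name,P,obs);p=A.T@(np.asarray(X,float)-c);x,y=p[:2]/p[2];f=1+P['k1']*(x*x+y*y)
    return np.array([P['fx']*x*f+P['cx'],P['fy']*y*f+P['cy']])
def crop(im,x0,y0,x1,y1,s,fn):
    cv2.imwrite(fn,cv2.resize(im[y0:y1,x0:x1,::-1],None,fx=s,fy=s,interpolation=cv2.INTER_CUBIC))
def snap(n,fn):
    o=readout.get_obs();im=imaging.get_image(n);cv2.imwrite(fn,im[:,:,::-1]);return o,im
E
python3 - <<'E'
from h import *
t=cv2.imread('pics/top0.png')[:,:,::-1];s=cv2.imread('pics/side0.png')[:,:,::-1]
crop(t,150,100,350,250,4,'pics/t0c.png');crop(s,170,140,370,280,4,'pics/s0c.png')
for n in('top','side'):
    P=imaging.camera_params(n);print(pose(n,P)[1],pose(n,P)[0][:,2])
E
```

```text
[ 336.1510629    44.59930277 1066.279043  ] [ 0.17500598 -0.01122898 -0.98450333]
[ -29.47808117 -539.33468243  741.4066746 ] [ 0.5165143   0.56532652 -0.64313211]
```

View pics/t0c.png

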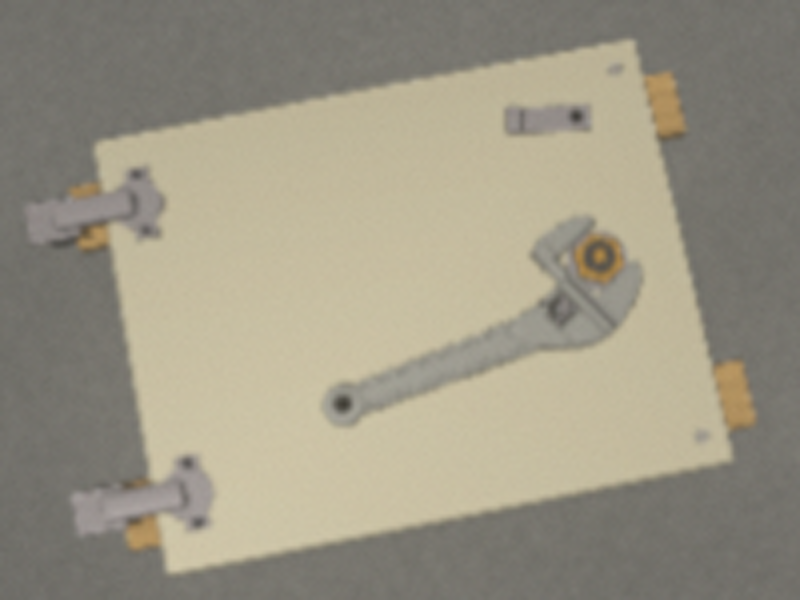

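View pics/s0c.png

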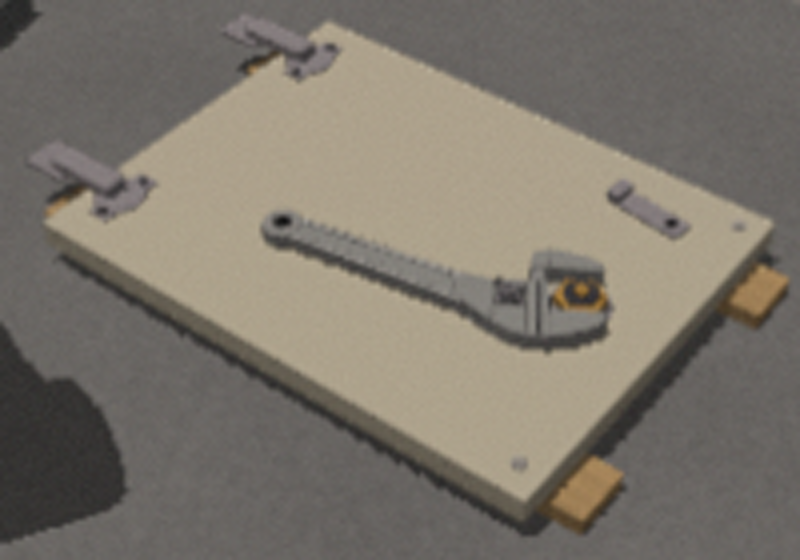

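```bash
python3 - <<'E'
from h import *
pts={'TL':((95,143),(330,22)),'TR':((634,40),(772,222)),'BR':((732,460),(525,500)),'BL':((167,574),(45,218)),
'nutaxis':((599,258),(581,291)),'hole':((343,403),(281,222)),'knurl':((560,308),(511,291))}
W={}
for k,(a,b) in pts.items():
    a=(150+a[0]/4-.375,100+a[1]/4-.375);b=(170+b[0]/4-.375,140+b[1]/4-.375)
    p,e=tri([ray('top',a),ray('side',b)]);W[k]=p;print(k,p.round(1),np.round(e,1))
# fit the door: corners in door frame. hinge edge=+y
loc={'TL':None}
for d in [('TL','TR'),('TL','BL'),('TR','BR')]:
    print(d,np.linalg.norm(W[d[0]]-W[d[1]]))
for z in (26,32,38):
    C=[onplane('top',(150+a[0]/4-.375,100+a[1]/4-.375),z)[:2] for a in [pts[k][0] for k in('TL','TR','BR','BL')]]
    print(z,[np.linalg.norm(C[i]-C[i-1]).round(1) for i in range(4)])
E
```

```text
TL [664.1 255.1  31.4] [0.4 0.4]
TR [ 726.7 -117.    35.1] [2. 2.]
BR [ 435.  -168.4   33.6] [0.4 0.4]
BL [370.4 204.   34.3] [0.1 0.1]
nutaxis [570.7 -84.6  47.2] [0.3 0.3]
hole [477.1  87.7  45.4] [1.5 1.5]
knurl [537.2 -57.1  48.8] [0.3 0.3]
('TL', 'TR') 377.3541750310084
('TL', 'BL') 298.07943195813226
('TR', 'BR') 296.2460239225966
26 [np.float64(299.8), np.float64(381.5), np.float64(300.0), np.float64(381.3)]
32 [np.float64(298.1), np.float64(379.3), np.float64(298.3), np.float64(379.1)]
38 [np.float64(296.3), np.float64(377.1), np.float64(296.6), np.float64(376.9)]
```

```bash
python3 - <<'E'
from h import *
from scipy.optimize import least_squares
pts={'TL':((95,143),(330,22)),'TR':((634,40),(772,222)),'BR':((732,460),(525,500)),'BL':((167,574),(45,218))}
L={'TL':(150,190),'TR':(150,-190),'BR':(-150,-190),'BL':(-150,190)}
def f(p):
    x,y,z,a=p[:4];r=[]
    for k,(u,v) in pts.items():
        X=[x+np.cos(a)*L[k][0]-np.sin(a)*L[k][1],y+np.sin(a)*L[k][0]+np.cos(a)*L[k][1],z]
        r+=list(proj('top',X)-(150+u[0]/4-.375,100+u[1]/4-.375));r+=list(proj('side',X)-(170+v[0]/4-.375,140+v[1]/4-.375))
    return r
s=least_squares(f,[550,40,32,.17]);print(s.x,np.round(s.fun,1))
x,y,z,a=s.x;print('nut',x+130*np.sin(a),y-130*np.cos(a),np.degrees(a))
np.save('door.npy',s.x)
E
cat > plan.py <<'E'
import sys
from h import *
# usage: plan.py x y z yaw(deg of tool x) n
def plan(x,y,z,yaw,n):
    o=readout.get_obs();Rt=R.from_rotvec(o['orientation'])
    c,s=np.cos(np.radians(yaw)),np.sin(np.radians(yaw))
    G=R.from_matrix(np.array([[c,s,0],[s,-c,0],[0,0,-1]]))
    print('from',o['ee_pos'].round(1),'q',o['qpos'].round(2),'t',o['t'],'F',o['ft_force'].round(1))
    w=(Rt.inv()*G).as_rotvec();d=(np.array([x,y,z])-o['ee_pos'])/n
    print('total w',w.round(4),'per row',(w/n).round(4))
    for i in range(n):
        Ri=Rt*R.from_rotvec(w*i/n);print((Ri.inv().apply(d)/1000).round(4).tolist(),(w/n).round(4).tolist())
if __name__=='__main__': a=list(map(float,sys.argv[1:]));plan(*a[:4],int(a[4]))
E
python3 plan.py 500 20 190 -48 24
```

```text
[5.49885747e+02 4.39693878e+01 3.20723249e+01 1.71654940e-01] [-0.7 -0.3  0.  -0.6 -0.5 -0.2  1.5  0.2 -0.   0.3  0.2  0.6 -0.4  0.3
 -0.5  0.5]
nut 572.0914625965669 -84.12005819239653 9.835103572175575
from [191.6 594.5 222.1] q [ 1.24  0.42  1.63 -0.    1.09 -0.02] t 0.15 F [-0.7  0.4  0.9]
total w [-4.0000e-04 -1.5000e-03 -2.6156e+00] per row [-0.00e+00 -1.00e-04 -1.09e-01]
[-0.0196, -0.0188, 0.0014] [-0.0, -0.0001, -0.109]
[-0.0174, -0.0209, 0.0014] [-0.0, -0.0001, -0.109]
[-0.015, -0.0226, 0.0014] [-0.0, -0.0001, -0.109]
[-0.0125, -0.0241, 0.0014] [-0.0, -0.0001, -0.109]
[-0.0098, -0.0253, 0.0014] [-0.0, -0.0001, -0.109]
[-0.007, -0.0263, 0.0014] [-0.0, -0.0001, -0.109]
[-0.0041, -0.0269, 0.0014] [-0.0, -0.0001, -0.109]
[-0.0011, -0.0271, 0.0014] [-0.0, -0.0001, -0.109]
[0.0018, -0.0271, 0.0014] [-0.0, -0.0001, -0.109]
[0.0048, -0.0267, 0.0014] [-0.0, -0.0001, -0.109]
[0.0076, -0.0261, 0.0014] [-0.0, -0.0001, -0.109]
[0.0104, -0.0251, 0.0014] [-0.0, -0.0001, -0.109]
[0.0131, -0.0238, 0.0014] [-0.0, -0.0001, -0.109]
[0.0156, -0.0222, 0.0014] [-0.0, -0.0001, -0.109]
[0.0179, -0.0204, 0.0014] [-0.0, -0.0001, -0.109]
[0.0201, -0.0183, 0.0014] [-0.0, -0.0001, -0.109]
[0.0219, -0.016, 0.0014] [-0.0, -0.0001, -0.109]
[0.0235, -0.0136, 0.0013] [-0.0, -0.0001, -0.109]
[0.0249, -0.0109, 0.0013] [-0.0, -0.0001, -0.109]
[0.0259, -0.0081, 0.0013] [-0.0, -0.0001, -0.109]
[0.0267, -0.0053, 0.0013] [-0.0, -0.0001, -0.109]
[0.0271, -0.0024, 0.0013] [-0.0, -0.0001, -0.109]
[0.0272, 0.0006, 0.0013] [-0.0, -0.0001, -0.109]
[0.0269, 0.0036, 0.0013] [-0.0, -0.0001, -0.109]
```

```bash
python3 - <<'E'
from h import *
o=readout.get_obs();Rt=R.from_rotvec(o['orientation']);n=30
d=(np.array([537,-57,135])-o['ee_pos'])/n;w=np.array([0,0,3.667])
for i in range(n):print((Rt*R.from_rotvec(w*i/n)).inv().apply(d/1000).round(4).tolist())
E
```

```text
[-0.0176, -0.0171, 0.0029]
[-0.0196, -0.0149, 0.0029]
[-0.0212, -0.0124, 0.0029]
[-0.0226, -0.0097, 0.0029]
[-0.0236, -0.0069, 0.0029]
[-0.0243, -0.0039, 0.0029]
[-0.0246, -0.0009, 0.0029]
[-0.0245, 0.0021, 0.0029]
[-0.0241, 0.005, 0.0029]
[-0.0233, 0.0079, 0.0029]
[-0.0221, 0.0107, 0.0029]
[-0.0207, 0.0133, 0.0029]
[-0.0189, 0.0157, 0.0029]
[-0.0168, 0.0179, 0.0029]
[-0.0145, 0.0198, 0.0029]
[-0.012, 0.0215, 0.0029]
[-0.0093, 0.0228, 0.0029]
[-0.0064, 0.0237, 0.0029]
[-0.0035, 0.0243, 0.0029]
[-0.0005, 0.0246, 0.0029]
[0.0025, 0.0244, 0.0029]
[0.0055, 0.024, 0.0029]
[0.0084, 0.0231, 0.0029]
[0.0111, 0.0219, 0.0029]
[0.0137, 0.0204, 0.0029]
[0.0161, 0.0186, 0.0029]
[0.0182, 0.0165, 0.0029]
[0.0201, 0.0141, 0.0029]
[0.0217, 0.0116, 0.0029]
[0.0229, 0.0088, 0.0029]
```

>>> {"name": "carry_out", "arguments": {"rows": [[[-0.0176, -0.0171, 0.0029], [0, 0, 0.1222], 1], [[-0.0196, -0.0149, 0.0029], [0, 0, 0.1222], 1], [[-0.0212, -0.0124, 0.0029], [0, 0, 0.1222], 1], [[-0.0226, -0.0097, 0.0029], [0, 0, 0.1222], 1], [[-0.0236, -0.0069, 0.0029], [0, 0, 0.1222], 1], [[-0.0243, -0.0039, 0.0029], [0, 0, 0.1222], 1], [[-0.0246, -0.0009, 0.0029], [0, 0, 0.1222], 1], [[-0.0245, 0.0021, 0.0029], [0, 0, 0.1222], 1], [[-0.0241, 0.005, 0.0029], [0, 0, 0.1222], 1], [[-0.0233, 0.0079, 0.0029], [0, 0, 0.1222], 1], [[-0.0221, 0.0107, 0.0029], [0, 0, 0.1222], 1], [[-0.0207, 0.0133, 0.0029], [0, 0, 0.1222], 1]]}}

```text
t: 1.15
ee_pos: [330.1, 332.9, 187.7]
orientation: [2.445, 1.972, -0.0]
ft_force: [-0.7, -0.7, -0.1]
width: 11.1
```

>>> {"name": "carry_out", "arguments": {"rows": [[[-0.0189, 0.0157, 0.0029], [0, 0, 0.1222], 1], [[-0.0168, 0.0179, 0.0029], [0, 0, 0.1222], 1], [[-0.0145, 0.0198, 0.0029], [0, 0, 0.1222], 1], [[-0.012, 0.0215, 0.0029], [0, 0, 0.1222], 1], [[-0.0093, 0.0228, 0.0029], [0, 0, 0.1222], 1], [[-0.0064, 0.0237, 0.0029], [0, 0, 0.1222], 1], [[-0.0035, 0.0243, 0.0029], [0, 0, 0.1222], 1], [[-0.0005, 0.0246, 0.0029], [0, 0, 0.1222], 1], [[0.0025, 0.0244, 0.0029], [0, 0, 0.1222], 1], [[0.0055, 0.024, 0.0029], [0, 0, 0.1222], 1], [[0.0084, 0.0231, 0.0029], [0, 0, 0.1222], 1], [[0.0111, 0.0219, 0.0029], [0, 0, 0.1222], 1]]}}

```text
t: 2.15
ee_pos: [468.4, 72.4, 152.9]
orientation: [3.137, -0.171, -0.0]
ft_force: [-0.4, 1.3, 0.8]
width: 0.3
```

>>> {"name": "carry_out", "arguments": {"rows": [[[0.0137, 0.0204, 0.0029], [0, 0, 0.1222], 1], [[0.0161, 0.0186, 0.0029], [0, 0, 0.1222], 1], [[0.0182, 0.0165, 0.0029], [0, 0, 0.1222], 1], [[0.0201, 0.0141, 0.0029], [0, 0, 0.1222], 1], [[0.0217, 0.0116, 0.0029], [0, 0, 0.1222], 1], [[0.0229, 0.0088, 0.0029], [0, 0, 0.1222], 1], [[0, 0, 0], [0, 0, 0], 1], [[0, 0, 0], [0, 0, 0], 1]]}}

```text
t: 2.82
ee_pos: [537.3, -57.4, 135.2]
orientation: [2.87, -1.277, -0.001]
ft_force: [-0.8, 0.2, 0.2]
width: 0.4
```

```bash
python3 - <<'E'
from h import *
o=readout.get_obs();print(o)
o,im=snap('wrist','pics/w1.png')
import pickle;pickle.dump((o['ee_pos'],o['orientation']),open('o1.pkl','wb'))
E
```

```text
{'t': 2.8167, 'qpos': array([-1.28560992e-01,  4.22275530e-01,  1.87861022e+00,  1.05840354e-04,
        8.41402089e-01,  2.27910035e+00]), 'qvel': array([ 0.02992912, -0.01638182,  0.02662295,  0.00451043,  0.00308725,
       -0.01699583]), 'joint_torque': array([ -1.10315345, -48.26981664, -22.56370425,  -0.11334178,
        -0.17730771,   0.25703665]), 'ee_pos': array([537.25352277, -57.42924455, 135.2488512 ]), 'orientation': array([ 2.87040027e+00, -1.27657041e+00, -1.08182026e-03]), 'ft_force': array([-0.80683911,  0.23857399,  0.18119037]), 'moment': array([ 0.05293177,  0.12613888, -0.01481249]), 'width': 0.3949376809744655}
```

View pics/w1.png

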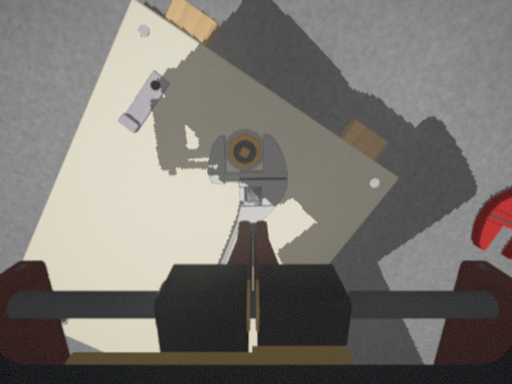

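```bash
python3 - <<'E'
from h import *
im=cv2.imread('pics/w1.png')[:,:,::-1]
crop(im,200,115,300,215,6,'pics/w1c.png')
import pickle
p,r=pickle.load(open('o1.pkl','rb'));o=dict(ee_pos=p,orientation=r)
print(proj('wrist',[572.1,-84.1,47],o),proj('wrist',[537.2,-57.1,49.9],o))
E
```

```text
[245.24680216 150.25616767] [253.48749032 194.80852584]
```

View pics/w1c.png

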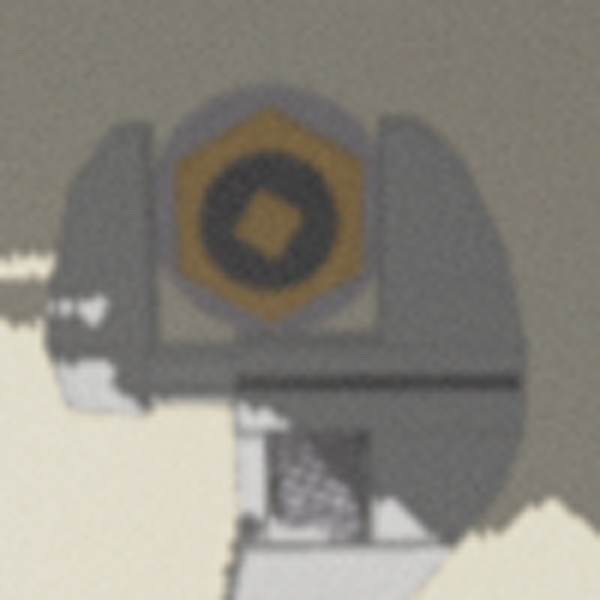

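```bash
python3 - <<'E'
from h import *
import pickle
p,r=pickle.load(open('o1.pkl','rb'));o=dict(ee_pos=p,orientation=r)
f=lambda u,v:(200+u/6-.42,115+v/6-.42)
A=R.from_rotvec(r).as_matrix();print('tool yaw',np.degrees(np.arctan2(A[1,0],A[0,0])))
q=lambda u,v,z:onplane('wrist',f(u,v),z,o)[:2]
print('nut',q(267,222,47),q(270,215,42))
a,b=q(380,130,46),q(380,335,46);d=a-b;print('fixed',a,b,np.degrees(np.arctan2(d[1],d[0])))
a,b=q(152,130,46),q(156,340,46);d=a-b;print('mov',a,b,np.degrees(np.arctan2(d[1],d[0])))
a,b=q(240,382,46),q(518,382,46);d=a-b;print('slot',np.degrees(np.arctan2(d[1],d[0]))-90)
x=np.array([np.cos(np.radians(-48)),np.sin(np.radians(-48))]);y=np.array([-x[1],x[0]])
print('opening',(q(154,235,46)-q(380,235,46))@y)
print('knurl',q(318,487,49.9))
O=q(380,343,46);print('origin',O,'knurl pred',O-23.5*x+10*y)
E
```

```text
tool yaw -47.952882971209604
nut [572.08790946 -82.4217882 ] [572.05540035 -82.88515429]
fixed [ 568.45214942 -104.82055304] [546.26872204 -80.80525757] -47.27069813507913
mov [594.81629955 -81.03811113] [572.66138279 -55.88041798] -48.63150476597779
slot -47.9476795359676
opening 35.8958462529864
knurl [537.21064901 -55.77835119]
origin [545.36729198 -79.82940535] knurl pred [537.07417099 -55.67419589]
```

>>> {"name": "carry_out", "arguments": {"rows": [[[-0.0047, -0.0005, 0.018], [0, 0, 0], 1], [[-0.0047, -0.0005, 0.018], [0, 0, 0], 1], [[0, 0, 0.018], [0, 0, 0], 1], [[0, 0, 0.018], [0, 0, 0], 1], [[0, 0, 0.007], [0, 0, 0], 1], [[0, 0, 0], [0, 0, 0], 1], [[0, 0, 0], [0, 0, 0], 1]]}}

```text
t: 3.45
ee_pos: [531.5, -48.4, 56.9]
orientation: [2.872, -1.273, -0.001]
ft_force: [0.3, -1.0, 0.9]
width: 0.5
```

>>> {"name": "carry_out", "arguments": {"rows": [[[0, 0, 0.001], [0, 0, 0], 1], [[0, 0, 0.001], [0, 0, 0], 1], [[0, 0, 0.001], [0, 0, 0], 1]]}}

```text
t: 3.7
ee_pos: [532.3, -49.0, 54.5]
orientation: [-2.871, 1.275, -0.002]
ft_force: [-0.5, -0.2, 0.7]
width: 0.0
```

>>> {"name": "carry_out", "arguments": {"rows": [[[0, 0, 0.001], [0, 0, 0], 1], [[0, 0, 0.001], [0, 0, 0], 1], [[0, 0, 0.0005], [0, 0, 0], 1]]}}

```text
t: 3.95
ee_pos: [531.8, -49.0, 51.2]
orientation: [-2.871, 1.276, -0.0]
ft_force: [-0.3, 0.1, 2.2]
width: 0.8
```

>>> {"name": "carry_out", "arguments": {"rows": [[[0, 0, 0.0005], [0, 0, 0], 1], [[0, 0, 0.0005], [0, 0, 0], 1]]}}

```text
t: 4.12
ee_pos: [531.9, -49.0, 50.7]
orientation: [-2.871, 1.276, -0.0]
ft_force: [-2.6, 0.7, 12.3]
width: 0.3
```

>>> {"name": "carry_out", "arguments": {"rows": [[[0, 0, 0.0005], [0, 0, 0], 1], [[0, 0, 0], [0, 0, 0], 1]]}}

```text
t: 4.28
ee_pos: [531.9, -49.0, 50.7]
orientation: [-2.871, 1.276, -0.001]
ft_force: [-3.8, 0.7, 13.0]
width: 0.6
```

>>> {"name": "carry_out", "arguments": {"rows": [[[0, 0, -0.0005], [0, 0, 0], 1], [[0, 0, -0.0003], [0, 0, 0], 1], [[0, 0, 0], [0, 0, 0], 1]]}}

```text
t: 4.53
ee_pos: [531.9, -49.0, 51.0]
orientation: [-2.871, 1.276, -0.001]
ft_force: [-1.4, 0.1, 6.4]
width: 0.6
```

```bash
python3 - <<'E'
from h import *
for i in range(4):
  o=readout.get_obs();print(o['t'],o['ft_force'].round(2),o['ee_pos'].round(2))
E
```

```text
4.5333 [-1.4   0.1   6.38] [531.86 -48.99  50.99]
4.5333 [-1.4   0.1   6.38] [531.86 -48.99  50.99]
4.5333 [-1.4   0.1   6.38] [531.86 -48.99  50.99]
4.5333 [-1.4   0.1   6.38] [531.86 -48.99  50.99]
```

>>> {"name": "carry_out", "arguments": {"rows": [[[0.0015, 0, 0], [0, 0, 0], 1], [[0.0015, 0, 0], [0, 0, 0], 1], [[0.0015, 0, 0], [0, 0, 0], 1]]}}

```text
t: 4.78
ee_pos: [534.6, -52.1, 50.9]
orientation: [-2.871, 1.276, 0.0]
ft_force: [-3.4, 1.3, 8.3]
width: 0.4
```

>>> {"name": "carry_out", "arguments": {"rows": [[[0.0015, 0, 0], [0, 0, 0], 1], [[0.0015, 0, 0], [0, 0, 0], 1], [[0.0015, 0, 0], [0, 0, 0], 1]]}}

```text
t: 5.03
ee_pos: [537.7, -55.4, 50.9]
orientation: [-2.871, 1.276, 0.0]
ft_force: [-1.9, 1.4, 8.5]
width: 0.6
```

>>> {"name": "carry_out", "arguments": {"rows": [[[0.0015, 0, -0.0002], [0, 0, 0], 1], [[0.0015, 0, 0], [0, 0, 0], 1], [[0.0015, 0, 0], [0, 0, 0], 1]]}}

```text
t: 5.28
ee_pos: [540.7, -58.7, 51.0]
orientation: [-2.871, 1.276, 0.001]
ft_force: [-1.1, 1.6, 6.0]
width: 0.3
```

>>> {"name": "carry_out", "arguments": {"rows": [[[0.0015, 0, 0], [0, 0, 0], 1], [[0.0015, 0, 0], [0, 0, 0], 1], [[0, 0, 0], [0, 0, 0], 1]]}}

```text
t: 5.53
ee_pos: [542.8, -61.1, 51.0]
orientation: [-2.871, 1.276, 0.0]
ft_force: [-1.7, 1.4, 6.3]
width: 0.0
```

```bash
python3 - <<'E'
from h import *
o,im=snap('wrist','pics/w2.png');print(o['ee_pos'],o['ft_force'])
crop(im,150,0,390,260,3,'pics/w2c.png')
E
```

```text
[542.81504015 -61.13384669  50.99526439] [-1.6854726   1.38333661  6.28934397]
```

View pics/w2.png

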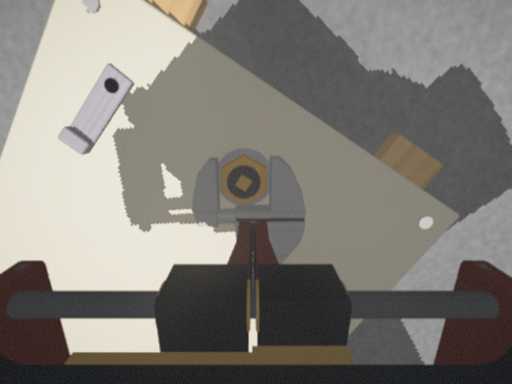

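```bash
python3 - <<'E'
from h import *
im=cv2.imread('pics/w2.png')[:,:,::-1]
crop(im,185,140,315,240,6,'pics/w2c.png')
E
```

```text
(no output)
```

View pics/w2c.png

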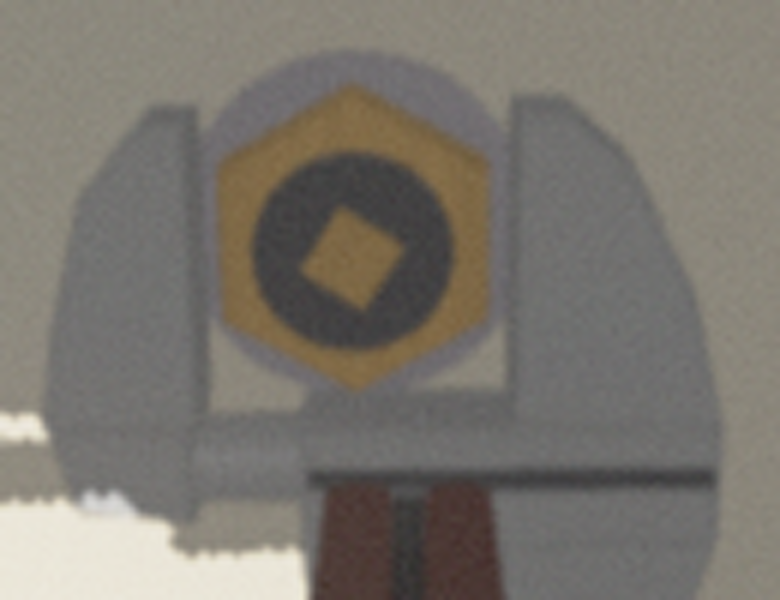

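>>> {"name": "carry_out", "arguments": {"rows": [[[0, 0, -0.004], [0, 0, 0], 1], [[-0.006, 0, 0], [0, 0, 0], 1], [[-0.006, 0, 0], [0, 0, 0], 1], [[-0.005, 0, 0], [0, 0, 0], 1], [[0, 0, 0.002], [0, 0, 0], 1], [[0, 0, 0.0017], [0, 0, 0], 1], [[0, 0, 0], [0, 0, 0], 1]]}}

```text
t: 6.17
ee_pos: [530.9, -48.2, 50.8]
orientation: [2.871, -1.275, -0.002]
ft_force: [-2.0, 2.9, 5.5]
width: 0.8
```

>>> {"name": "carry_out", "arguments": {"rows": [[[0, 0, 0.0002], [0, 0, 0], 1], [[0, 0, 0], [0, 0, 0], 1]]}}

```text
t: 6.33
ee_pos: [531.0, -48.3, 50.8]
orientation: [2.871, -1.276, -0.002]
ft_force: [-2.8, 2.3, 5.3]
width: 0.5
```

>>> {"name": "carry_out", "arguments": {"rows": [[[0.0015, 0, 0], [0, 0, 0], 1], [[0.0015, 0, 0], [0, 0, 0], 1], [[0.0015, 0, 0], [0, 0, 0], 1], [[0.0015, 0, 0], [0, 0, 0], 1]]}}

```text
t: 6.67
ee_pos: [535.3, -52.9, 51.0]
orientation: [-2.871, 1.276, 0.001]
ft_force: [-2.7, 1.6, 6.6]
width: 0.5
```

>>> {"name": "carry_out", "arguments": {"rows": [[[0.0015, 0, 0], [0, 0, 0], 1], [[0.0015, 0, 0], [0, 0, 0], 1], [[0.0015, 0, 0], [0, 0, 0], 1], [[0.0015, 0, 0], [0, 0, 0], 1]]}}

```text
t: 7.0
ee_pos: [539.3, -57.4, 51.0]
orientation: [-2.871, 1.276, 0.001]
ft_force: [-2.6, 1.4, 7.3]
width: 0.4
```

>>> {"name": "carry_out", "arguments": {"rows": [[[0.0015, 0, 0], [0, 0, 0], 1], [[0.0015, 0, 0], [0, 0, 0], 1], [[0.0015, 0, 0], [0, 0, 0], 1], [[0.0015, 0, 0], [0, 0, 0], 1]]}}

```text
t: 7.33
ee_pos: [543.4, -61.8, 51.0]
orientation: [-2.871, 1.276, 0.001]
ft_force: [-2.5, 2.2, 6.4]
width: 0.5
```

>>> {"name": "carry_out", "arguments": {"rows": [[[0, 0, -0.004], [0, 0, 0], 1], [[-0.006, 0, 0], [0, 0, 0], 1], [[-0.006, 0, 0], [0, 0, 0], 1], [[-0.0055, 0, 0], [0, 0, 0], 1], [[0, 0, 0.002], [0, 0, 0], 1], [[0, 0, 0.0018], [0, 0, 0], 1], [[0, 0, 0], [0, 0, 0], 1]]}}

```text
t: 7.92
ee_pos: [531.3, -48.5, 50.9]
orientation: [2.871, -1.275, -0.001]
ft_force: [-2.3, 1.9, 5.8]
width: 0.5
```

>>> {"name": "carry_out", "arguments": {"rows": [[[0.0015, 0, 0], [0, 0, 0], 1], [[0.0015, 0, 0], [0, 0, 0], 1], [[0.0015, 0, 0], [0, 0, 0], 1], [[0.0015, 0, 0], [0, 0, 0], 1]]}}

```text
t: 8.25
ee_pos: [535.5, -53.2, 51.0]
orientation: [2.871, -1.276, -0.001]
ft_force: [-1.8, 2.1, 5.9]
width: 0.4
```

>>> {"name": "carry_out", "arguments": {"rows": [[[0.0015, 0, 0], [0, 0, 0], 1], [[0.0015, 0, 0], [0, 0, 0], 1], [[0.0015, 0, 0], [0, 0, 0], 1], [[0.0015, 0, 0], [0, 0, 0], 1]]}}

```text
t: 8.58
ee_pos: [539.8, -57.6, 51.1]
orientation: [-2.871, 1.276, 0.001]
ft_force: [-1.0, 2.4, 4.6]
width: 0.1
```

>>> {"name": "carry_out", "arguments": {"rows": [[[0.0015, 0, 0], [0, 0, 0], 1], [[0.0015, 0, 0], [0, 0, 0], 1], [[0.0015, 0, 0], [0, 0, 0], 1], [[0, 0, 0], [0, 0, 0], 1]]}}

```text
t: 8.92
ee_pos: [543.3, -61.3, 51.1]
orientation: [-2.871, 1.276, -0.001]
ft_force: [1.6, 2.8, 5.0]
width: 0.3
```

```bash
python3 - <<'E'
from h import *
o,im=snap('wrist','pics/w3.png');print(o['t'],o['ee_pos'],o['ft_force'])
crop(im,185,140,315,240,6,'pics/w3c.png')
E
```

```text
8.9167 [543.34214087 -61.27126776  51.11088316] [1.58501176 2.79110321 4.99312786]
```

View pics/w3c.png

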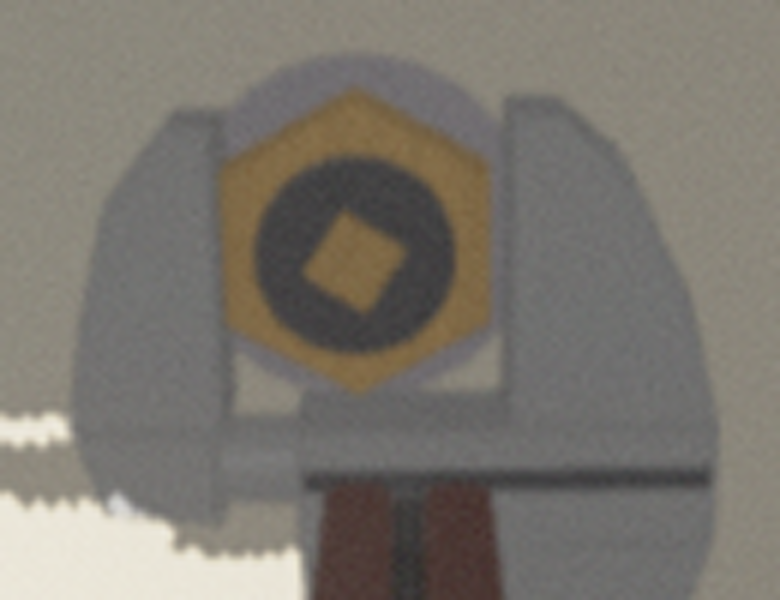

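>>> {"name": "carry_out", "arguments": {"rows": [[[0, 0, -0.004], [0, 0, 0], 1], [[-0.006, -0.0005, 0], [0, 0, 0], 1], [[-0.006, -0.0005, 0], [0, 0, 0], 1], [[-0.0055, 0, 0], [0, 0, 0], 1], [[0, 0, 0.002], [0, 0, 0], 1], [[0, 0, 0.0019], [0, 0, 0], 1], [[0, 0, 0], [0, 0, 0], 1]]}}

```text
t: 9.55
ee_pos: [531.3, -47.2, 50.9]
orientation: [2.871, -1.275, -0.002]
ft_force: [-2.4, 2.2, 3.4]
width: 0.2
```

>>> {"name": "carry_out", "arguments": {"rows": [[[0.0015, 0, 0], [0, 0, 0], 1], [[0.0015, 0, 0], [0, 0, 0], 1], [[0.0015, 0, 0], [0, 0, 0], 1], [[0.0015, 0, 0], [0, 0, 0], 1]]}}

```text
t: 9.88
ee_pos: [536.1, -52.1, 51.1]
orientation: [-2.871, 1.276, -0.0]
ft_force: [-1.0, 3.2, 3.3]
width: 0.7
```

>>> {"name": "carry_out", "arguments": {"rows": [[[0.0015, 0, 0], [0, 0, 0], 1], [[0.0015, 0, 0], [0, 0, 0], 1], [[0.001, 0, 0], [0, 0, 0], 1]]}}

```text
t: 10.13
ee_pos: [538.8, -55.1, 51.1]
orientation: [-2.871, 1.276, -0.001]
ft_force: [-0.5, 2.7, 5.1]
width: 0.6
```

>>> {"name": "carry_out", "arguments": {"rows": [[[0.001, 0, 0.0002], [0, 0, 0], 1], [[0.0015, 0, 0], [0, 0, 0], 1], [[0.0015, 0, 0], [0, 0, 0], 1]]}}

```text
t: 10.38
ee_pos: [541.6, -57.9, 51.1]
orientation: [-2.87, 1.276, -0.001]
ft_force: [-0.9, 3.6, 4.3]
width: 0.0
```

>>> {"name": "carry_out", "arguments": {"rows": [[[0.0015, 0, 0], [0, 0, 0], 1], [[0.001, 0, 0], [0, 0, 0], 1], [[0, 0, 0], [0, 0, 0], 1]]}}

```text
t: 10.63
ee_pos: [543.5, -59.9, 51.1]
orientation: [-2.871, 1.276, -0.002]
ft_force: [0.1, 3.5, 5.3]
width: 0.5
```

```bash
python3 - <<'E'
from h import *
o,im=snap('wrist','pics/w4.png');print(o['t'],o['ee_pos'],o['ft_force'])
crop(im,185,140,315,240,6,'pics/w4c.png')
E
```

```text
10.6333 [543.46994098 -59.90349547  51.090603  ] [0.09914852 3.51069112 5.28631483]
```

View pics/w4c.png

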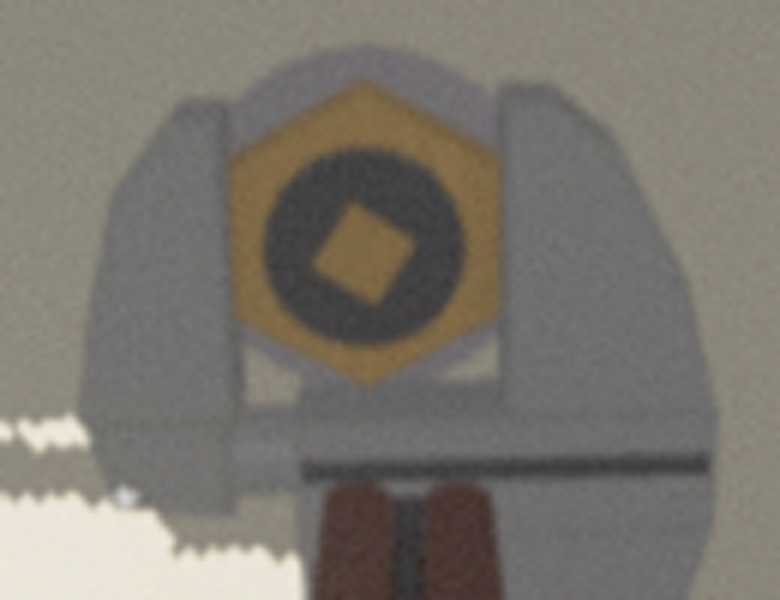

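>>> {"name": "carry_out", "arguments": {"rows": [[[0, 0, -0.004], [0, 0, 0], 1], [[-0.006, -0.0005, 0], [0, 0, 0], 1], [[-0.006, -0.0005, 0], [0, 0, 0], 1], [[-0.0055, 0, 0], [0, 0, 0], 1], [[0, 0, 0.002], [0, 0, 0], 1], [[0, 0, 0.0021], [0, 0, 0], 1], [[0, 0, 0], [0, 0, 0], 1]]}}

```text
t: 11.27
ee_pos: [531.4, -45.9, 50.6]
orientation: [2.871, -1.275, -0.001]
ft_force: [-2.3, 2.1, 3.6]
width: 0.4
```

>>> {"name": "carry_out", "arguments": {"rows": [[[0.0015, 0, 0], [0, 0, 0], 1], [[0.0015, 0, 0], [0, 0, 0], 1]]}}

```text
t: 11.43
ee_pos: [533.5, -48.0, 50.9]
orientation: [-2.871, 1.276, 0.002]
ft_force: [-2.8, 3.6, 6.8]
width: 0.7
```

>>> {"name": "carry_out", "arguments": {"rows": [[[0.0015, 0, 0], [0, 0, 0], 1], [[0.0015, 0, 0], [0, 0, 0], 1]]}}

```text
t: 11.6
ee_pos: [535.7, -50.3, 51.0]
orientation: [-2.871, 1.276, 0.001]
ft_force: [-3.3, 4.2, 7.0]
width: 0.5
```

>>> {"name": "carry_out", "arguments": {"rows": [[[0.0015, 0, 0], [0, 0, 0], 1], [[0.0015, 0, 0], [0, 0, 0], 1]]}}

```text
t: 11.77
ee_pos: [537.5, -52.4, 51.0]
orientation: [-2.87, 1.276, 0.002]
ft_force: [-3.6, 4.2, 7.4]
width: 0.6
```

>>> {"name": "carry_out", "arguments": {"rows": [[[0.0015, 0, -0.0002], [0, 0, 0], 1], [[0.0015, 0, 0], [0, 0, 0], 1], [[0.0015, 0, 0], [0, 0, 0], 1]]}}

```text
t: 12.02
ee_pos: [540.5, -56.0, 51.0]
orientation: [-2.871, 1.276, 0.002]
ft_force: [-2.9, 3.7, 6.2]
width: 0.6
```

>>> {"name": "carry_out", "arguments": {"rows": [[[0.0015, 0, 0], [0, 0, 0], 1], [[0.0015, 0, 0], [0, 0, 0], 1], [[0.0015, 0, 0], [0, 0, 0], 1]]}}

```text
t: 12.27
ee_pos: [543.5, -59.3, 51.0]
orientation: [-2.871, 1.276, 0.002]
ft_force: [-4.7, 3.8, 6.4]
width: 0.7
```

>>> {"name": "carry_out", "arguments": {"rows": [[[0, 0, -0.003], [0, 0, 0], 1], [[0, 0, -0.02], [0, 0, 0], 1], [[-0.006, 0, -0.03], [0, 0, 0], 1], [[-0.006, 0, -0.03], [0, 0, 0], 1], [[0, 0, 0], [0, 0, 0], 1], [[0, 0, 0], [0, 0, 0], 1]]}}

```text
t: 12.77
ee_pos: [537.3, -50.9, 135.6]
orientation: [-2.87, 1.275, -0.007]
ft_force: [0.2, -0.5, 0.2]
width: 0.2
```

```bash
python3 - <<'E'
from h import *
o,im=snap('wrist','pics/w5.png');print(o['t'],o['ee_pos'],o['ft_force'])
crop(im,200,115,300,215,6,'pics/w5c.png')
import pickle;pickle.dump((o['ee_pos'],o['orientation']),open('o5.pkl','wb'))
E
```

```text
12.7667 [537.3111809  -50.85599334 135.64197547] [ 0.16308227 -0.48848351  0.24624403]
```

View pics/w5c.png

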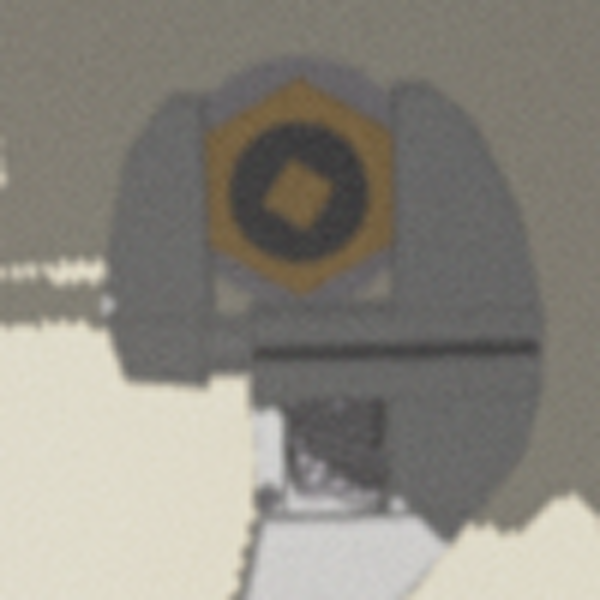

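```bash
python3 - <<'E'
from h import *
import pickle
p,r=pickle.load(open('o5.pkl','rb'));o=dict(ee_pos=p,orientation=r)
f=lambda u,v:(200+u/6-.42,115+v/6-.42)
q=lambda u,v,z:onplane('wrist',f(u,v),z,o)[:2]
ang=lambda a,b:np.degrees(np.arctan2(*(a-b)[::-1]))
A=R.from_rotvec(r).as_matrix();print('tool yaw',np.degrees(np.arctan2(A[1,0],A[0,0])))
n=q(298,192,47);print('nut',n,q(301,187,42))
a,b=q(393,100,46),q(393,305,46);print('fixed',ang(a,b))
a,b=q(206,105,46),q(211,375,46);print('mov',ang(a,b))
print('slot',ang(q(255,352,46),q(538,347,46))-90)
t=np.radians(-46.8);x=np.array([np.cos(t),np.sin(t)]);y=np.array([-x[1],x[0]])
print('opening',(q(208,190,46)-q(393,190,46))@y)
O=q(393,312,46);print('origin',O)
for xx,yy in((-171,63),(-23.5,10)):print(O+xx*x+yy*y)
print('nut in wrench',(n-O)@x,(n-O)@y)
im=imaging.get_image('top');crop(im,150,100,350,250,4,'pics/t5c.png')
E
```

```text
tool yaw -47.89368703328027
nut [572.08819128 -82.62088594] [571.85801245 -82.97418961]
fixed -47.08113839110968
mov -47.99702425184227
slot -46.80638312827048
opening 29.19996274232914
origin [547.74087035 -78.43829156]
[476.60833876  89.3418114 ]
[538.94369963 -54.46205776]
nut in wrench 19.715868166669765 14.885250246197794
```

View pics/t5c.png

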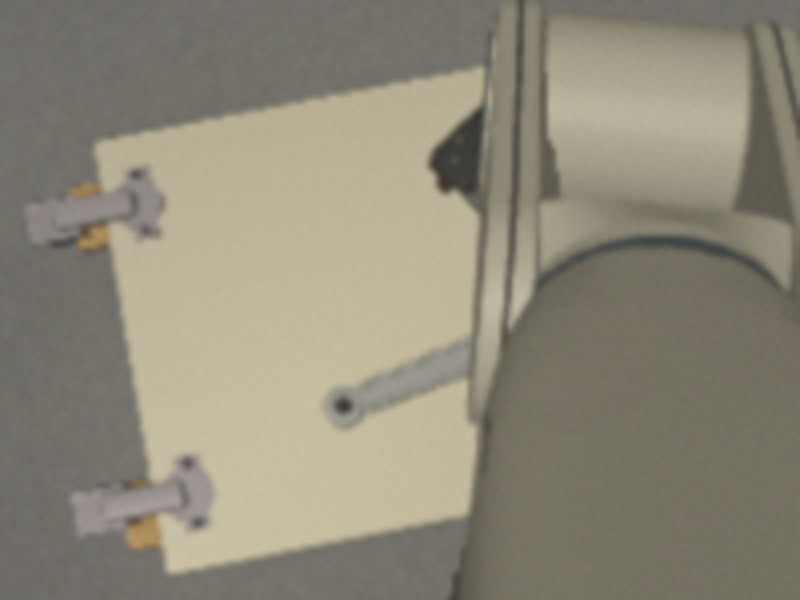

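```bash
python3 - <<'E'
from h import *
print(onplane('top',(150+343/4-.375,100+405/4-.375),45))
o=readout.get_obs();Rt=R.from_rotvec(o['orientation']);n=24
d=(np.array([496,40.2,95])-o['ee_pos'])/n;w=np.array([0,0,-2.761])
for i in range(n):print((Rt*R.from_rotvec(w*i/n)).inv().apply(d/1000).round(4).tolist())
print(o['t'])
E
```

```text
[477.12755079  86.89535128  45.        ]
[-0.0039, -0.0013, 0.0016]
[-0.0037, -0.0018, 0.0016]
[-0.0035, -0.0022, 0.0016]
[-0.0032, -0.0026, 0.0016]
[-0.0029, -0.0029, 0.0016]
[-0.0026, -0.0032, 0.0016]
[-0.0022, -0.0035, 0.0016]
[-0.0018, -0.0037, 0.0016]
[-0.0013, -0.0039, 0.0016]
[-0.0009, -0.004, 0.0016]
[-0.0004, -0.0041, 0.0016]
[0.0001, -0.0041, 0.0016]
[0.0005, -0.0041, 0.0016]
[0.001, -0.004, 0.0016]
[0.0015, -0.0039, 0.0016]
[0.0019, -0.0037, 0.0016]
[0.0023, -0.0034, 0.0016]
[0.0027, -0.0031, 0.0016]
[0.003, -0.0028, 0.0016]
[0.0033, -0.0024, 0.0016]
[0.0036, -0.002, 0.0016]
[0.0038, -0.0016, 0.0016]
[0.004, -0.0012, 0.0016]
[0.0041, -0.0007, 0.0016]
12.8667
```

>>> {"name": "carry_out", "arguments": {"rows": [[[-0.0039, -0.0013, 0.0016], [0, 0, -0.115], 0.6], [[-0.0037, -0.0018, 0.0016], [0, 0, -0.115], 0.6], [[-0.0035, -0.0022, 0.0016], [0, 0, -0.115], 0.6], [[-0.0032, -0.0026, 0.0016], [0, 0, -0.115], 0.6], [[-0.0029, -0.0029, 0.0016], [0, 0, -0.115], 0.6], [[-0.0026, -0.0032, 0.0016], [0, 0, -0.115], 0.6], [[-0.0022, -0.0035, 0.0016], [0, 0, -0.115], 0.6], [[-0.0018, -0.0037, 0.0016], [0, 0, -0.115], 0.6], [[-0.0013, -0.0039, 0.0016], [0, 0, -0.115], 0.6], [[-0.0009, -0.004, 0.0016], [0, 0, -0.115], 0.6], [[-0.0004, -0.0041, 0.0016], [0, 0, -0.115], 0.6], [[0.0001, -0.0041, 0.0016], [0, 0, -0.115], 0.6]]}}

```text
t: 13.87
ee_pos: [515.3, -5.3, 113.1]
orientation: [-3.023, -0.852, 0.004]
ft_force: [-0.2, 0.1, 0.1]
width: 35.2
```

>>> {"name": "carry_out", "arguments": {"rows": [[[0.0005, -0.0041, 0.0016], [0, 0, -0.115], 0.6], [[0.001, -0.004, 0.0016], [0, 0, -0.115], 0.6], [[0.0015, -0.0039, 0.0016], [0, 0, -0.115], 0.6], [[0.0019, -0.0037, 0.0016], [0, 0, -0.115], 0.6], [[0.0023, -0.0034, 0.0016], [0, 0, -0.115], 0.6], [[0.0027, -0.0031, 0.0016], [0, 0, -0.115], 0.6], [[0.003, -0.0028, 0.0016], [0, 0, -0.115], 0.6], [[0.0033, -0.0024, 0.0016], [0, 0, -0.115], 0.6], [[0.0036, -0.002, 0.0016], [0, 0, -0.115], 0.6], [[0.0038, -0.0016, 0.0016], [0, 0, -0.115], 0.6], [[0.004, -0.0012, 0.0016], [0, 0, -0.115], 0.6], [[0.0041, -0.0007, 0.0016], [0, 0, -0.115], 0.6]]}}

```text
t: 14.87
ee_pos: [495.5, 40.1, 93.9]
orientation: [-1.789, -2.58, 0.003]
ft_force: [-0.0, -0.2, -0.4]
width: 35.2
```

>>> {"name": "carry_out", "arguments": {"rows": [[[0, 0, 0], [0, 0, 0], 0.6], [[0, 0, 0], [0, 0, 0], 0.6]]}}

```text
t: 15.03
ee_pos: [495.7, 40.1, 94.4]
orientation: [-1.8, -2.573, 0.002]
ft_force: [-0.2, -0.0, -0.9]
width: 34.8
```

```bash
python3 - <<'E'
from h import *
o,im=snap('wrist','pics/w6.png');print(o['t'],o['ee_pos'],o['ft_force'],o['width'],o['qpos'])
A=R.from_rotvec(o['orientation']).as_matrix();print('tool yaw',np.degrees(np.arctan2(A[1,0],A[0,0])))
for X in ((496,40.2,45),(477,88,45),(486.5,64,45)):print(proj('wrist',X,o))
E
```

```text
15.0333 [495.70147101  40.08450347  94.40064042] [-0.1558345  -0.00528267 -0.92224645] 34.77623717391419 [ 5.68183546e-02  4.40043044e-01  1.98986011e+00 -1.47820177e-04
  7.13943695e-01 -2.92967229e-01]
tool yaw 110.04761004252882
[252.13051531 210.08890547]
[250.27888749 150.02082314]
[251.19562053 181.20939913]
```

View pics/w6.png

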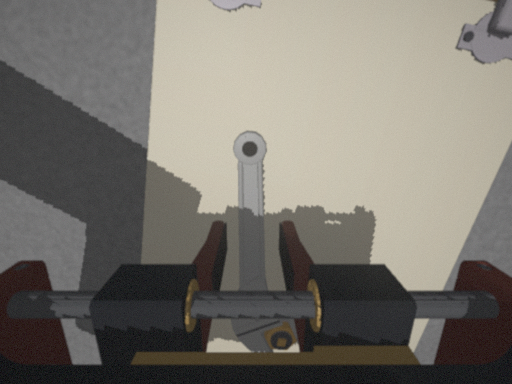

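>>> {"name": "carry_out", "arguments": {"rows": [[[0, 0, 0.015], [0, 0, 0], 0.6], [[0, 0, 0.015], [0, 0, 0], 0.6], [[0, 0, 0.012], [0, 0, 0], 0.6], [[0, 0, 0.01], [0, 0, 0], 0.6], [[0, 0, 0.005], [0, 0, 0], 0.6], [[0, 0, 0], [0, 0, 0], 0.7], [[0, 0, 0], [0, 0, 0], 0.7], [[0, 0, 0], [0, 0, 0], 0.7]]}}

```text
t: 15.75
ee_pos: [496.5, 40.1, 38.9]
orientation: [-1.797, -2.577, 0.0]
ft_force: [-1.0, -0.9, -0.7]
width: 26.7
```

```bash
python3 - <<'E'
from h import *
o=readout.get_obs();print(o['t'],o['ee_pos'],o['ft_force'],o['width'])
A=R.from_rotvec(o['orientation']).as_matrix();y0=np.degrees(np.arctan2(A[1,0],A[0,0]));print(y0)
N=np.array([572.0,-82.8]);p=o['ee_pos'][:2]-N;r=np.hypot(*p);th=np.arctan2(p[1],p[0]);print(r,np.degrees(th))
# arc, 2.25 deg per row: constant in tool frame
for k in (2.25,):
    k=np.radians(k);q=r*np.array([np.cos(th-k),np.sin(th-k)])-p
    print(A.T@np.array([q[0],q[1],0]),k)
E
```

```text
15.75 [496.46500053  40.12904093  38.88224053] [-0.98123081 -0.86265704 -0.70750344] 26.68981112279961
110.19811707689587
144.28127130245733 121.569068428949
[ 1.00775378e+00  5.57520123e+00 -4.18849203e-04] 0.039269908169872414
```

>>> {"name": "carry_out", "arguments": {"rows": [[[0.0007, 0.0037, 0.001], [0, 0, 0.0262], 0.7], [[0.0007, 0.0037, 0], [0, 0, 0.0262], 0.7], [[0.0007, 0.0037, 0], [0, 0, 0.0262], 0.7], [[0.0007, 0.0037, 0], [0, 0, 0.0262], 0.7], [[0.0007, 0.0037, 0], [0, 0, 0.0262], 0.7], [[0.0007, 0.0037, 0], [0, 0, 0.0262], 0.7]]}}

```text
t: 16.25
ee_pos: [516.0, 50.5, 38.0]
orientation: [-1.995, -2.426, 0.001]
ft_force: [-2.1, -0.9, -1.4]
width: 26.3
```

```bash
python3 - <<'E'
from h import *
for n in('wrist','top','side'): 
    o,im=snap(n,f'pics/{n}7.png')
    if n=='side':crop(im,170,140,370,280,4,'pics/s7c.png')
print(o['t'],o['ee_pos'],o['ft_force'],o['moment'])
A=R.from_rotvec(o['orientation']).as_matrix();print(np.degrees(np.arctan2(A[1,0],A[0,0])))
E
```

```text
16.35 [516.86404601  50.66397869  38.10323629] [-0.13469051  0.19134599 -0.10908205] [-0.04598519  0.08355907 -0.01510948]
101.19292038269342
```

View pics/wrist7.png

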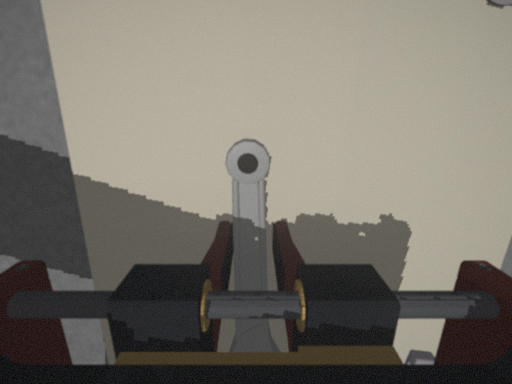

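View pics/s7c.png

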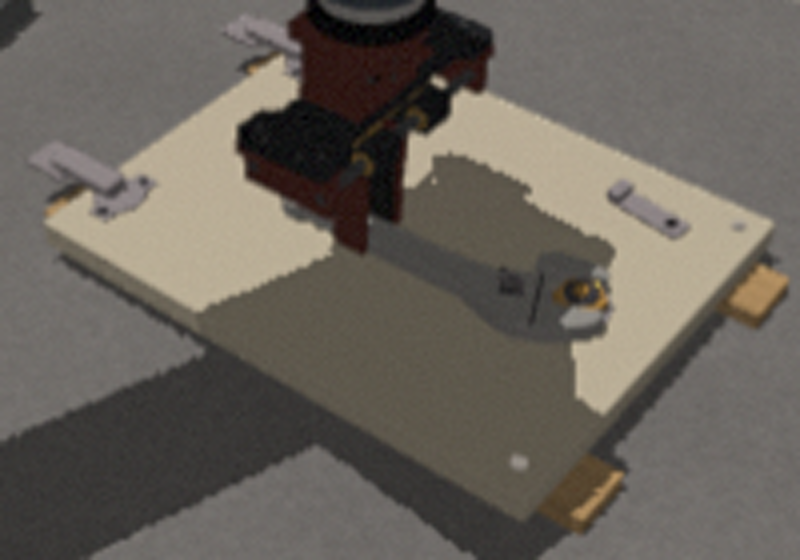

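>>> {"name": "carry_out", "arguments": {"rows": [[[0.0007, 0.0037, 0], [0, 0, 0.0262], 0.7], [[0.0007, 0.0037, 0], [0, 0, 0.0262], 0.7], [[0.0007, 0.0037, 0], [0, 0, 0.0262], 0.7], [[0.0007, 0.0037, 0], [0, 0, 0.0262], 0.7], [[0.0007, 0.0037, 0], [0, 0, 0.0262], 0.7], [[0.0007, 0.0037, 0], [0, 0, 0.0262], 0.7], [[0.0007, 0.0037, 0], [0, 0, 0.0262], 0.7], [[0.0007, 0.0037, 0], [0, 0, 0.0262], 0.7], [[0.0007, 0.0037, 0], [0, 0, 0.0262], 0.7], [[0.0007, 0.0037, 0], [0, 0, 0.0262], 0.7]]}}

```text
t: 17.23
ee_pos: [551.1, 60.0, 37.8]
orientation: [-2.293, -2.145, 0.004]
ft_force: [-5.5, -1.8, 3.8]
width: 26.2
```

>>> {"name": "carry_out", "arguments": {"rows": [[[0.0007, 0.0037, 0], [0, 0, 0.0262], 0.7], [[0.0007, 0.0037, 0], [0, 0, 0.0262], 0.7], [[0.0007, 0.0037, 0], [0, 0, 0.0262], 0.7], [[0.0007, 0.0037, 0], [0, 0, 0.0262], 0.7], [[0.0007, 0.0037, 0], [0, 0, 0.0262], 0.7], [[0.0007, 0.0037, 0], [0, 0, 0.0262], 0.7], [[0.0007, 0.0037, 0], [0, 0, 0.0262], 0.7], [[0.0007, 0.0037, 0], [0, 0, 0.0262], 0.7], [[0.0007, 0.0037, 0], [0, 0, 0.0262], 0.7], [[0.0007, 0.0037, 0], [0, 0, 0.0262], 0.7]]}}

```text
t: 18.07
ee_pos: [588.7, 60.4, 37.8]
orientation: [-2.554, -1.827, 0.004]
ft_force: [-5.7, 0.3, 3.3]
width: 26.3
```

>>> {"name": "carry_out", "arguments": {"rows": [[[0, 0, 0], [0, 0, 0], 0.7], [[0, 0, 0], [0, 0, 0], 0.7]]}}

```text
t: 18.23
ee_pos: [590.0, 60.4, 37.8]
orientation: [-2.553, -1.83, 0.0]
ft_force: [-1.8, -0.6, 2.3]
width: 26.4
```

```bash
python3 - <<'E'
from h import *
o,im=snap('wrist','pics/wrist8.png')
print(o['t'],o['ee_pos'],o['ft_force'],o['moment'])
A=R.from_rotvec(o['orientation']).as_matrix();print(np.degrees(np.arctan2(A[1,0],A[0,0])))
p=o['ee_pos'][:2]-[572,-82.8];print(np.hypot(*p),np.degrees(np.arctan2(p[1],p[0])))
crop(im,180,100,330,240,5,'pics/w8c.png')
s=imaging.get_image('side');crop(s,270,180,340,240,10,'pics/s8c.png')
E
```

```text
18.2333 [589.98814342  60.37199737  37.80681207] [-1.80506786 -0.61367331  2.33424371] [-0.08154022  0.55435848  0.02118275]
71.26124190176388
144.2975888065436 82.83887595825212
```

View pics/w8c.png

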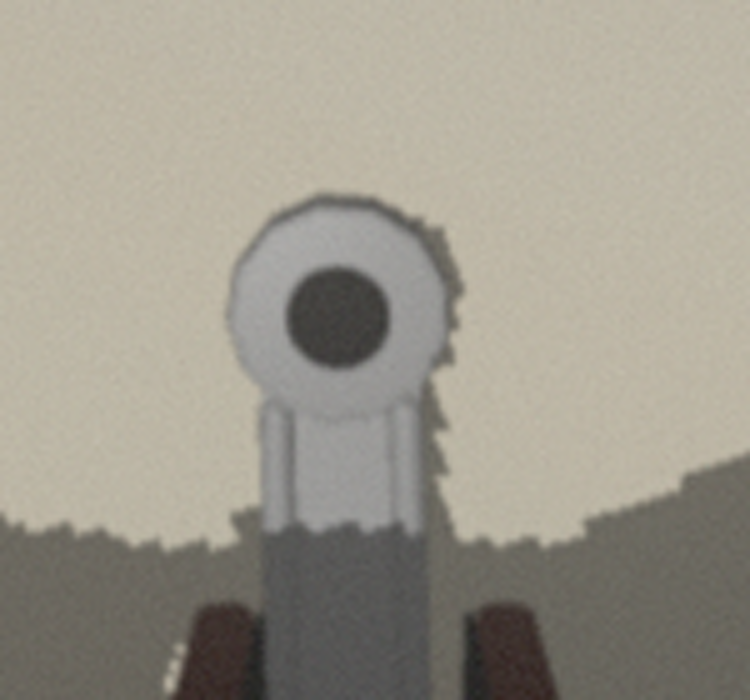

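View pics/s8c.png

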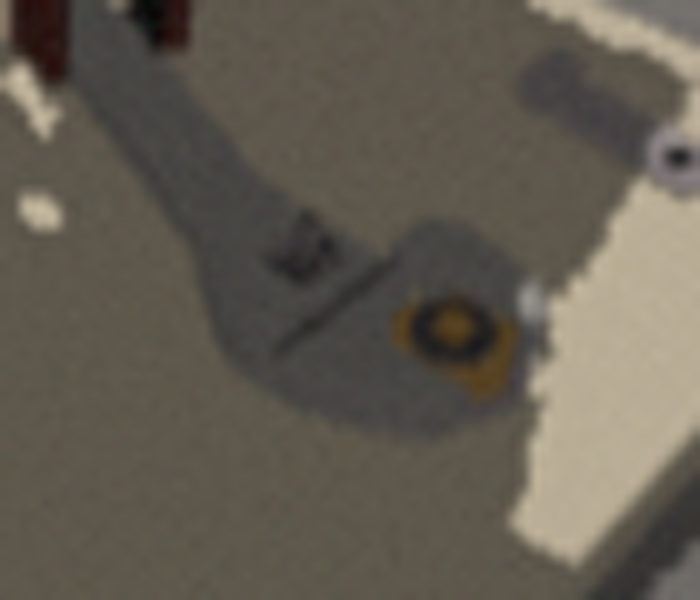

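```bash
python3 - <<'E'
from h import *
N=np.array([572.05,-82.7])
o6=dict(ee_pos=np.array([495.70147101,40.08450347,94.40064042]),orientation=np.array([-1.8,-2.573,.002]))
o8=readout.get_obs();print(o8['t'],o8['ee_pos'])
for nm,o,px in(('w6',o6,(249.8,148.8)),('w8',o8,(180+338/5-.4,100+317/5-.4))):
    h=onplane('wrist',px,45,o)[:2];p=h-N;print(nm,h,np.hypot(*p),np.degrees(np.arctan2(p[1],p[0])))
P=lambda u,v:onplane('wrist',(180+u/5-.4,100+v/5-.4),45,o8)[:2]
a=(P(263,540)+P(425,540))/2;b=(P(265,690)+P(430,690))/2
c=P(338,317);print('handle dir',np.degrees(np.arctan2(*(c-b)[::-1])),np.degrees(np.arctan2(*(c-a)[::-1])))
E
```

```text
18.3333 [590.00869802  60.36083185  37.76971753]
w6 [475.40119933  88.68300656] 196.7565135052914 119.42015368597274
w8 [603.83070386 111.13879268] 196.426807446699 80.68895086219572
handle dir 72.35270970764978 72.43333092950263
```

>>> {"name": "carry_out", "arguments": {"rows": [[[0.0007, 0.0039, 0], [0, 0, 0.0275], 0.7], [[0.0007, 0.0039, 0], [0, 0, 0.0275], 0.7], [[0.0007, 0.0039, 0], [0, 0, 0.0275], 0.7], [[0.0007, 0.0039, 0], [0, 0, 0.0275], 0.7], [[0, 0, 0], [0, 0, 0], 0.7], [[0, 0, 0], [0, 0, 0], 0.7]]}}

```text
t: 18.83
ee_pos: [606.1, 57.5, 37.6]
orientation: [2.65, 1.687, 0.001]
ft_force: [-0.7, 0.1, 0.6]
width: 26.2
```

```bash
python3 - <<'E'
from h import *
o,im=snap('wrist','pics/wrist9.png')
print(o['t'],o['ee_pos'],o['ft_force'])
A=R.from_rotvec(o['orientation']).as_matrix();print(np.degrees(np.arctan2(A[1,0],A[0,0])))
p=o['ee_pos'][:2]-[572,-82.8];print(np.hypot(*p),np.degrees(np.arctan2(p[1],p[0])))
crop(im,180,100,330,240,5,'pics/w9c.png')
E
```

```text
18.8333 [606.05418464  57.46036013  37.6471006 ] [-0.67037641  0.07827766  0.55123014]
64.96104010285727
144.33522132344987 76.35307023765621
```

View pics/w9c.png

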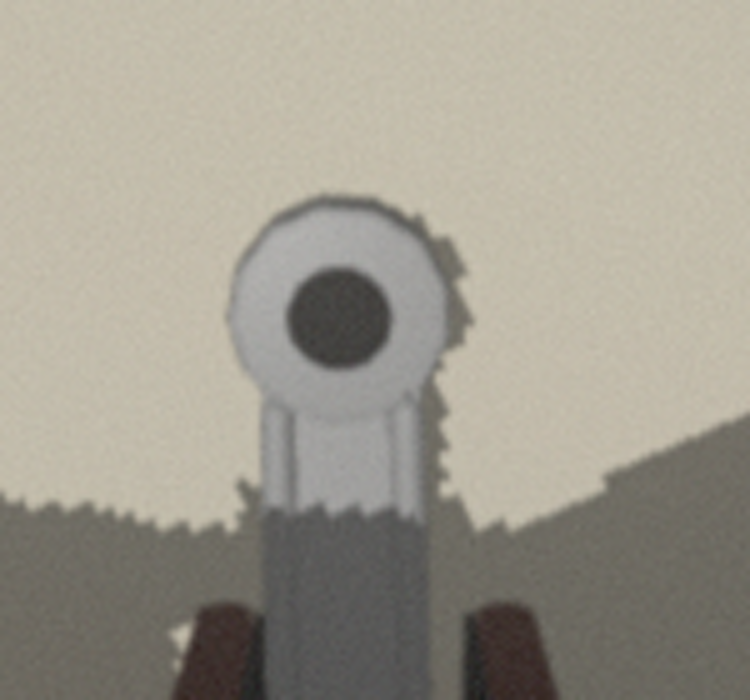

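>>> {"name": "carry_out", "arguments": {"rows": [[[0, -0.0015, 0], [0, 0, 0], 0.6], [[0, 0, -0.004], [0, 0, 0], 0.6], [[0, 0, -0.02], [0, 0, 0], 0.6], [[0, 0, -0.035], [0, 0, 0], 0.6], [[0, 0, -0.038], [0, 0, 0], 0.6], [[-0.034, 0.0055, 0], [0, 0, 0], 0.6], [[-0.034, 0.0055, 0], [0, 0, 0], 0.6], [[-0.034, 0.0055, 0], [0, 0, 0], 0.6], [[-0.034, 0.0055, 0], [0, 0, 0], 0.6], [[-0.034, 0.006, 0], [0, 0, 0], 0.6], [[0, 0, 0], [0, 0, 0], 0.6], [[0, 0, 0], [0, 0, 0], 0.6]]}}

```text
t: 19.88
ee_pos: [557.6, -109.3, 135.1]
orientation: [2.653, 1.681, 0.001]
ft_force: [0.3, 0.8, -0.1]
width: 35.1
```

```bash
python3 - <<'E'
from h import *
import pickle
o,im=snap('wrist','pics/wrist10.png')
pickle.dump((o['ee_pos'],o['orientation']),open('o10.pkl','wb'))
print(o['t'],o['ee_pos'],o['ft_force'],proj('wrist',[572.05,-82.7,47],o))
u,v=proj('wrist',[572.05,-82.7,47],o).astype(int)
x0,y0=u-50,v-50;print(x0,y0);crop(im,x0,y0,x0+100,y0+100,6,'pics/w10c.png')
E
```

```text
19.8833 [ 557.60203399 -109.32959183  135.07774693] [ 0.30347619  0.80268968 -0.11559176] [254.55320448 166.11830342]
204 116
```

View pics/w10c.png

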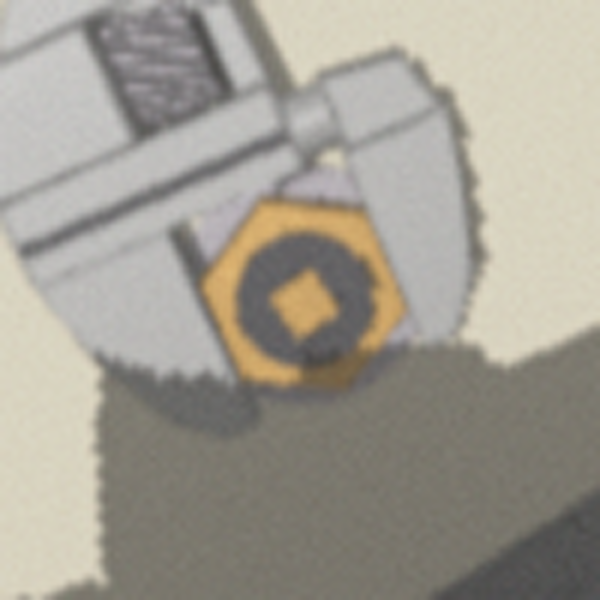

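View pics/wrist10.png

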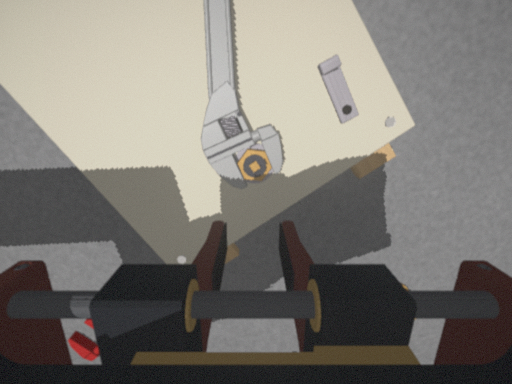

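```bash
python3 - <<'E'
from h import *
import pickle
def hexa(of,x0,y0,C,slot=None):
    p,r=pickle.load(open(of,'rb'));o=dict(ee_pos=p,orientation=r)
    g=lambda c,z:onplane('wrist',(x0+c[0]/6-.42,y0+c[1]/6-.42),z,o)[:2]
    W=np.array([g(c,42) for c in C]);ce=W.mean(0);d=W-ce
    a=np.angle(np.mean(np.exp(6j*np.arctan2(d[:,1],d[:,0]))))/6
    print(of,ce,'R',np.hypot(*d.T).round(1),'ang mod60',np.degrees(a))
    if slot: s=g(slot[0],46)-g(slot[1],46);print(' slot->wrench yaw',np.degrees(np.arctan2(s[1],s[0]))-90)
hexa('o1.pkl',200,115,[(271,105),(364,156),(363,272),(271,322),(180,272),(176,160)],[(240,382),(518,382)])
hexa('o5.pkl',200,115,[(302,77),(393,130),(393,243),(303,293),(210,247),(206,132)],[(255,352),(538,347)])
hexa('o10.pkl',204,116,[(265,198),(362,210),(408,300),(348,388),(245,378),(203,288)],[(285,140),(25,248)])
E
```

```text
o1.pkl [572.80980236 -85.13293843] R [17.4 17.7 17.5 17.5 17.4 17.4] ang mod60 12.229088294973607
 slot->wrench yaw -47.930195989625695
o5.pkl [572.64522586 -85.09022106] R [17.4 17.2 17.3 17.1 17.6 17.5] ang mod60 12.76428680038421
 slot->wrench yaw -46.79112043721504
o10.pkl [572.12766709 -82.3485554 ] R [17.  16.6 16.8 17.3 17.2 16.7] ang mod60 29.94641003688878
 slot->wrench yaw -92.98211888896985
```

>>> {"name": "carry_out", "arguments": {"rows": [[[-0.026, 0, 0], [0, 0, 0], 0.6], [[-0.026, 0, 0.02], [0, 0, 0], 0.6], [[0, 0, 0.03], [0, 0, 0], 0.6], [[0, 0, 0.01], [0, 0, 0], 0.6], [[0, 0, 0], [0, 0, 0], 0.6], [[0, 0, 0], [0, 0, 0], 0.6]]}}

```text
t: 20.43
ee_pos: [536.0, -153.6, 74.5]
orientation: [-2.649, -1.687, 0.001]
ft_force: [0.2, 0.6, 0.6]
width: 35.4
```

```bash
python3 - <<'E'
from h import *
import pickle
o,im=snap('wrist','pics/wrist11.png')
pickle.dump((o['ee_pos'],o['orientation']),open('o11.pkl','wb'))
u,v=proj('wrist',[572.05,-82.7,47],o).astype(int);print(o['t'],o['ee_pos'],u,v)
x0,y0=u-50,v-60;print(x0,y0);crop(im,x0,y0,x0+100,y0+100,6,'pics/w11c.png')
E
```

```text
20.4333 [ 535.99733175 -153.59844682   74.46115664] 256 114
206 54
```

View pics/w11c.png

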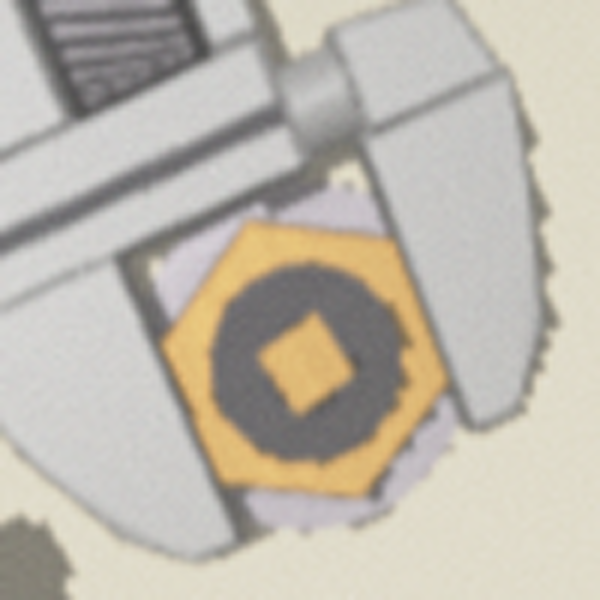

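```bash
python3 - <<'E'
from h import *
import pickle
p,r=pickle.load(open('o11.pkl','rb'));o=dict(ee_pos=p,orientation=r)
g=lambda c,z:onplane('wrist',(206+c[0]/6-.42,54+c[1]/6-.42),z,o)[:2]
C=[(248,220),(395,238),(448,375),(365,497),(222,487),(165,342)]
W=np.array([g(c,42) for c in C]);ce=W.mean(0);d=W-ce
print(ce,np.hypot(*d.T).round(1),np.degrees(np.angle(np.mean(np.exp(6j*np.arctan2(d[:,1],d[:,0]))))/6),(np.degrees(np.arctan2(d[:,1],d[:,0]))%60).round(1))
ang=lambda a,b,z:np.degrees(np.arctan2(*(g(b,z)-g(a,z))[::-1]))
print('fixed',ang((120,262),(238,535),46),'mov',ang((362,145),(468,425),46),'slot',ang((5,243),(278,117),46),'edge',ang((5,160),(250,45),46))
# brass-mask fits
def fit(fn,of,cx):
    im=cv2.imread(fn).astype(float);b,gg,rr=im[...,0],im[...,1],im[...,2]
    p,r=pickle.load(open(of,'rb'));oo=dict(ee_pos=p,orientation=r)
    u,v=proj('wrist',[572.05,-82.7,42],oo)
    m=((rr-b)>0.32*rr).astype(np.uint8);Y,X=np.mgrid[:384,:512];m[(X-u)**2+(Y-v)**2>40**2]=0
    cs,_=cv2.findContours(cv2.resize(m*255,None,fx=4,fy=4,interpolation=cv2.INTER_CUBIC)//128,cv2.RETR_EXTERNAL,cv2.CHAIN_APPROX_NONE)
    c=cv2.convexHull(max(cs,key=cv2.contourArea))[:,0]/4.-.375
    w=np.array([onplane('wrist',q,42,oo)[:2] for q in c])
    ce=w.mean(0)
    # min-width direction fit: support function vs hexagon
    from scipy.optimize import least_squares
    th=np.radians(np.arange(0,360,1.0));N=np.c_[np.cos(th),np.sin(th)]
    H=(w@N.T).max(0)
    def hs(q):
        k=q[2]+np.arange(6)*np.pi/3;V=q[:2]+q[3]*np.c_[np.cos(k),np.sin(k)];return (V@N.T).max(0)-H
    best=min((least_squares(hs,[*ce,a,17.3]) for a in np.radians([0,15,30,45])),key=lambda s:s.cost)
    print(fn,best.x[:2],np.degrees(best.x[2])%60,best.x[3],best.cost)
for f,of in(('pics/w1.png','o1.pkl'),('pics/w5.png','o5.pkl'),('pics/wrist10.png','o10.pkl'),('pics/wrist11.png','o11.pkl')):fit(f,of,0)
E
```

```text
[572.12247716 -82.52286271] [17.1 17.  16.7 17.2 17.7 16.8] 28.96461340587307 [28.7 28.8 29.9 29.3 29.9 27.3]
fixed -91.84714789913404 mov -92.01644626131528 slot -2.006989032293618 edge -1.9637954519750997
pics/w1.png [572.9772945 -84.914441 ] 13.386076813066833 16.782855068739398 8.454778377178648
pics/w5.png [572.66118418 -84.73632258] 12.364550659203914 16.810835234716198 7.084907464737434
pics/wrist10.png [571.55818131 -82.1081077 ] 28.499674243429215 16.91510787579794 19.491179440656442
pics/wrist11.png [571.79505728 -82.5784197 ] 28.519784021240266 17.05877786974675 4.407427143292179
```

```bash
python3 - <<'E'
from h import *
import pickle
p,r=pickle.load(open('o11.pkl','rb'));o=dict(ee_pos=p,orientation=r)
g=lambda c,z:onplane('wrist',(206+c[0]/6-.42,54+c[1]/6-.42),z,o)[:2]
t=np.radians(-92+90);y=np.array([np.cos(t),np.sin(t)])
f=(g((120,262),46)+g((238,535),46))/2;m=(g((362,145),46)+g((468,425),46))/2
print('opening',(m-f)@y,'nut centre from fixed',(np.array([572.1,-82.55])-f)@y)
im=imaging.get_image('side');crop(im,170,130,450,360,2.8,'pics/s12.png')
E
```

```text
opening 29.803358145398434 nut centre from fixed 15.25749290478146
```

View pics/s12.png

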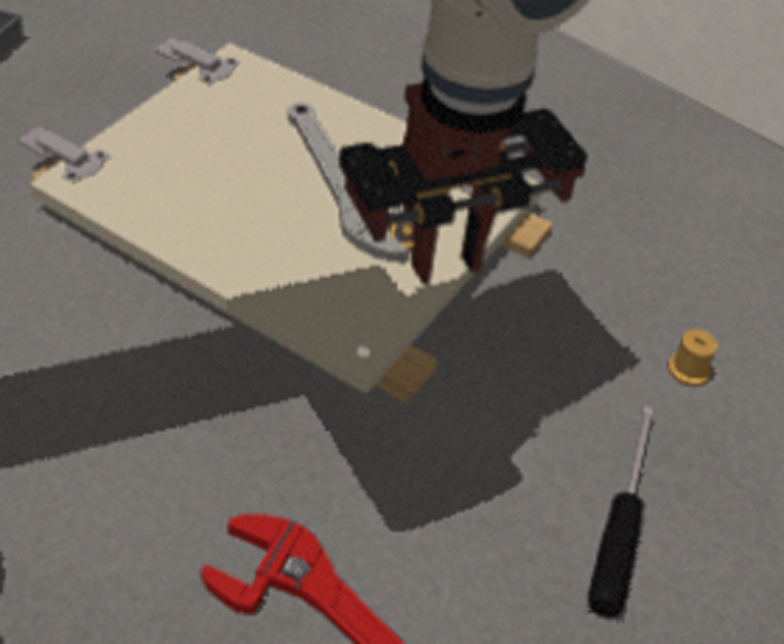

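>>> {"name": "carry_out", "arguments": {"rows": [[[0, 0, -0.02], [0, 0, 0], 0.6], [[0, 0, -0.02], [0, 0, 0], 0.6], [[0, 0, 0], [0, 0, 0], 0.6], [[0, 0, 0], [0, 0, 0], 0.6]]}}

```text
t: 20.87
ee_pos: [537.4, -154.8, 116.7]
orientation: [2.648, 1.685, 0.005]
ft_force: [-0.3, -0.4, -0.6]
width: 35.1
```

```bash
python3 -c "
from workcell import close_job
print(close_job())"
```

```text
the job is handed in; nothing more can be done
None
```

The wrench is snug on the nut, the nut is tightened clockwise by about 44–45°, and the job was handed in at about 21 s with the robot touching nothing.

**Snugging the jaws:** I rolled the thumbwheel in five strokes. On the last stroke the drag rose from about 2–3 N to 4–5 N and the finger slipped, which is how it behaves when snug. After that the jaw opening measured about 29–30 mm, from 35.9 mm at the start, with both jaws touching the nut.

**Press force:** It was mostly 4–7 N. It read 8.5 N during the first stroke, with the jaws still slack, and touched 13 N at the first contact before any rolling; I backed off both times. At the moment of slip it read 7.4 N, about 7 N once the sensor offset is taken off.

**Swinging the handle:** I pushed it round with the fingers loosely either side of it.

| Last checks (camera) | Result |
|---|---|
| Wrench turned | about 44.8° |
| Nut turned | about 43.4–44.9°, depending on which picture was measured |
| Jaw opening | 29.8 mm, against the 30 mm nut |

The wrench and nut angles differ by less than about 1.5°, which is within the measuring error, so I did not push further. The cam and the other loose things showed no sign of having been moved in the pictures. I did not recheck the pin tray at the end, but the arm never worked near it.

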